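Wedge a wood sample fast in the sanding board

TASK

Get the rectangular block of wood ready for sanding: lay it flat in the sanding board between the fence and the sliding bar, its long side running from fence to bar, and let it go. Then slide the thumb wedge along its ramp until it jams the bar firmly against the block and stays jammed, but do not force it: the old wood is soft and the bar must not crush it. Leave the other things on the bench where they lie.

Things in the scene. Friction and masses are not known exactly. Their poses are not given: they have to be found in the camera images.
- board: Sanding board screwed to the bench: plywood, 300 (x) x 280 (y) x 18 mm, origin under its centre, yaw within 0.25 rad of the robot's frame. +y points to the fence. On it, from -y to +y: ramp cleat, dark wedge, sliding bar, bed (the space for the block, at x = 0), fence; cleat, wedge, bar and fence rise 24 mm above the board's top.
- fence_mid (a point): Middle of the fence's top, 24 mm above the board's top; axes as the board's. The fence is a wooden bar 170 (x) x 30 (y) x 24 mm held by two black knobs (28 mm wide, up to 43 mm above the board's top, at x = -62 and +62). A replaceable facing strip lines its side towards the bar; strips are 4 to 8 mm thick, so the face that the block meets lies 19 to 23 mm to -y of this point. It is fixed in use.
- bar (a joint): Travel (m) of the sliding bar towards the fence, along the board's +y: 0 fully open, 0.034 at most. It stays where it is left and takes 3 N to slide. It need not be gripped: the advancing wedge pushes it along.
- bar_mid (a point): Middle of the sliding bar's top, 24 mm above the board's top; axes as the board's. The bar is 170 (x) x 30 (y) x 24 mm with an 8 mm thick, 150 mm long cork facing towards the fence, so the clamping face lies 23 mm to +y of this point. The cork gives about 1 mm for 20 N. At the start 85 to 95 mm lie open between cork and facing strip.
- wedge (a joint): Travel (m) of the thumb wedge along its ramp, thin end first: 0 drawn back, 0.155 at most, along (0.981, 0.196, 0) of the board's frame: every 5 mm along x bring it 1 mm nearer to the fence. Tongued to the ramp, it cannot lift or turn; it holds by friction where it is left. The bar closes on the block somewhere between 0.105 and 0.145, depending on fence and strip.
- thumb (a point): Centre of the thumb block, 22 (x) x 26 (y) x 34 mm high, upright on the wedge's thick end (24 to 58 mm above the board's top); axes as the board's. The dark wedge is 110 mm long, 24 mm high, 18 mm thick at the thin end (+x), 40 mm under the thumb block; its rear end (-x) is flush with the thumb block's rear face, which is free to push on.
- wedge_rear (a point): Middle of the thumb block's rear (-x) face, 11 mm behind its centre. Pushed along the ramp here it takes 2 to 6 N until the bar has closed on the block, then about 2 N more per mm; at a push of 14 to 18 N it is well jammed and stays so. The bar then presses on the block with about 1.6 N per newton of push beyond 2 N: under 10 N it is loose, over 45 N it is crushed.
- block_mid (a point): Centre of the loose rectangular block of pale sawn wood, 50 (x) x 70 (y) x 40 mm high, about 100 g, bark on its +y end (either end may face the fence). It lies on the bench to the left or right of the board. Laid in the bed, its centre is 38 mm above the bench and its 70 mm length runs along the board's y.
- slice_mid (a point): Centre of a round slice of a branch with dark bark, 72 mm across, 34 mm high: leave it.
- stub_mid (a point): Centre of a small stub of wood, 26 x 38 x 22 mm, lying on the board at its near, fence-side corner (about x = -110, y = 70 mm in the board's frame): leave it.
- sander_mid (a point): Centre of a cork hand-sanding block, 62 x 110 x 29 mm: leave it.
- jar: A closed jar, 72 mm across, 85 mm high, origin under its centre: leave it.
- brush_grip (a point): Middle of the handle of a dusting brush lying on the bench: leave it.
- driver_grip (a point): Middle of the handle of a screwdriver lying on the bench: leave it.
- offcut: An offcut strip, 45 x 140 x 22 mm, origin under its centre: leave it.
Mind the look-alikes: they are no part of the job. What is shaped like the part that bears block_mid but pink is not meant.

How it is judged:
By the outcome, as a careful person would: the job done as asked, in the order asked, and still so for the second after the job is handed in, with the robot touching nothing.
It also fails if it takes over 51 s, if anything falls off the work surface, if the arm or the gripper's body presses on something with over 40 N, if the wrist force passes 120 N, or if a joint passes its speed limit or range.

ROBOT

A 6-joint arm with a two-finger parallel gripper is mounted at the origin on the work surface. World frame = base frame: x ahead of the robot, y to its left, z up, the work surface at z = 0. Lengths are in m, angles in rad, forces in N, time in s.
With the tool pointing down it reaches from about 0.3 to 0.85 m from the base axis. Payload 5.4 kg.
Tool frame: the origin (TCP) lies on the centre line of the jaws, within the pads' length; the fingertips stand 22 mm ahead of it and the grasp point (between the pads) lies 3 mm ahead of it (tip_reach is the distance from the TCP to the fingertips, in m); z points along the fingers, y is the direction in which the jaws open and shut (so a half turn about z gives the same grasp; the last joint's range is limited). The gripper opens to 85 mm and grips with 20 to 120 N. Pads are 22 mm wide; open, the fingers measure 114 mm over their backs; the gripper's body (76 mm by 85 mm) begins 54 mm behind the grasp point. The pads swing forward as they close: fully open they stand 13 mm farther back than shut.
Start: joints at [-1.446, 0.158, 1.597, -0, 1.386, -0.21], TCP at [0.189, -0.543, 0.253] pointing down, gripper open.
Joint ranges: [-2.91, 2.91], [-0.94, 2.29], [0.18, 2.7], [-1.29, 4.43], [0.17, 2.64], [-3, 3]. Speed limits (rad/s): [2.57, 2.57, 3.14, 3.14, 3.14, 3.14].

INTERFACE

Orientations are given as [roll, pitch, yaw] about the fixed x, y, z axes, in that order (R = Rz(yaw) Ry(pitch) Rx(roll)).
In Python, from station import * gives the robot as it stands.
- The arm moves only by the tool drive_tool, never from a script. Its argument "targets" is a list of rows, each an object with "travel": the shift along the tool's x, y, z in units of 30 mm (1.0 is 30 mm), a list of three; "dr": the turn, a rotation vector about the tool's x, y, z in units of 6 degrees (1.0 is 6 degrees), a list of three; "fingers": the gripper's target within -1 to 1 (shut at 1, half-way at 0, fully open at -1). In form: [{"travel": [dx, dy, dz], "dr": [rx, ry, rz], "fingers": fingers}, ...]. A call has 1 to 20 rows; each row shifts and turns the commanded pose from where the row before left it, along the tool's axes as they then stand; what a row does not reach is not made up. A row lasts 1/8 s, in which the tool goes at most 62.5 mm and 10.7 degrees, less where a joint would pass 70% of its speed; a pose out of reach is approached as far as the arm can. A call is refused whole if a number of a shift passes 1 or a number of a turn 1, either way. A call with a gripper value outside its range is refused whole. The fingers move at their own pace and stop on an object; "newtons" is the grip in N (left out, the last holds). Time passes only in rows, so rows that do not move let the fingers close. It gives the time, the measured TCP pose, the force and the opening at its end, in the units of the state.
- get_obs(): the state, without advancing time (a new reading comes with each control period).
- grab_frame(name): name is "side" or "top" or "wrist"; returns the picture (384x512x3 uint8, red, green, blue); there is no depth.
- camera_model(name): a dict with "mtx" (3x3 intrinsics, pixels), "T" (4x4, takes a point from camera to world coordinates); the wrist camera has in their place "tool_from_camera" (4x4, takes a point from camera to tool coordinates, whose origin is the TCP and whose axes are the flange's). Camera axes: x right, y up, looking along -z (the intrinsics and any distortion apply to the point x, -y, -z); pixel columns grow to the right and rows downward; lengths in m; the calibration is good to about 2 mm. A picture is of the moment at which its call begins: read the wrist's pose just before it. camera_model takes no time and is no camera call.
- hand_in(): hands the job in, once; it reports no verdict.
The state is a dict: "t": time; "joint_pos": joint angles; "dq": joint speeds; "tau": joint torques, N m; "position": TCP position; "tcp_rot": TCP orientation; "wrist_force": force on the tool from outside, world axes, zero at the start; "ft_torque": the same for the moment, N m; "grip_width": finger opening in m.
Only numpy, scipy, OpenCV 4.12 (cv2) and the standard library are available. Lean on these libraries where they do the work, as an engineer would, in place of code of your own. Each camera call takes 0.05 s, during which the arm holds its last target. There are 200 camera calls.

## Working session

There is one attempt and no reset: what is moved stays moved. The work goes in short steps, Python scripts to look and compute and a tool call to move; the robot and the scene stay as the last step left them, time stands still between calls to the robot, and variables do not carry over. Pictures are saved under pics/ and viewed, about 8 in all and at most 12, crops included, and the job is handed in when it is done.

Besides the shell and the picture viewer there is one more tool, called as name([rows], argument=value, ...), one row to a line, values as JSON. drive_tool: Moves the arm, as the interface text tells. Its arguments: {"type":"object","properties":{"targets":{"type":"array","items":{"type":"object","properties":{"travel":{"type":"array","items":{"type":"number"}},"dr":{"type":"array","items":{"type":"number"}},"fingers":{"type":"number"}}}},"newtons":{"type":"number"}},"required":["targets"]}

```bash
ls; mkdir -p pics
python3 - <<'E'
from station import *
import cv2,numpy as np
o=get_obs();print({k:np.round(v,3) for k,v in o.items()})
for n in("top","side"):
    cv2.imwrite(f"pics/{n}0.png",grab_frame(n)[:,:,::-1])
for n in("top","side","wrist"):
    m=camera_model(n);print(n,{k:np.round(v,4).tolist() if not isinstance(v,str) else v for k,v in m.items()})
E
```

```text
pics
{'t': np.float64(0.0), 'joint_pos': array([-1.446,  0.159,  1.598, -0.   ,  1.386, -0.21 ]), 'dq': array([-0.001, -0.002, -0.   , -0.001,  0.002, -0.   ]), 'tau': array([-2.0000e-03, -3.9600e+01, -3.3143e+01, -0.0000e+00,  8.0000e-03,
       -0.0000e+00]), 'position': array([ 0.189, -0.543,  0.252]), 'tcp_rot': array([-3.14 , -0.   ,  0.335]), 'wrist_force': array([-0.086,  0.535, -0.437]), 'ft_torque': array([0.004, 0.01 , 0.004]), 'grip_width': np.float64(0.085)}
top {'mtx': [[407.1821, 0.0, 252.923], [0.0, 407.1821, 189.1149], [0.0, 0.0, 1.0]], 'T': [[-0.0025, 0.9973, -0.0731, 0.4304], [-1.0, -0.0028, -0.0031, -0.0039], [-0.0033, 0.0731, 0.9973, 1.4555], [0.0, 0.0, 0.0, 1.0]]}
side {'mtx': [[460.367, 0.0, 253.8144], [0.0, 460.367, 194.2458], [0.0, 0.0, 1.0]], 'T': [[-0.912, 0.301, -0.2787, 0.1712], [-0.4097, -0.6354, 0.6546, 0.8869], [0.02, 0.7111, 0.7028, 1.0113], [0.0, 0.0, 0.0, 1.0]]}
wrist {'mtx': [[302.8658, 0.0, 255.762], [0.0, 302.8658, 192.2491], [0.0, 0.0, 1.0]], 'tool_from_camera': [[-0.0002, 0.9575, 0.2885, 0.0734], [1.0, 0.0003, -0.0001, -0.0003], [-0.0002, 0.2885, -0.9575, -0.1204], [0.0, 0.0, 0.0, 1.0]]}
```

Run:
```python
import cv2
a=cv2.imread("pics/top0.png")
cv2.imwrite("pics/top0b.png",cv2.resize(a,(800,600),interpolation=cv2.INTER_CUBIC))
```

```text
(no output)
```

View pics/top0b.png

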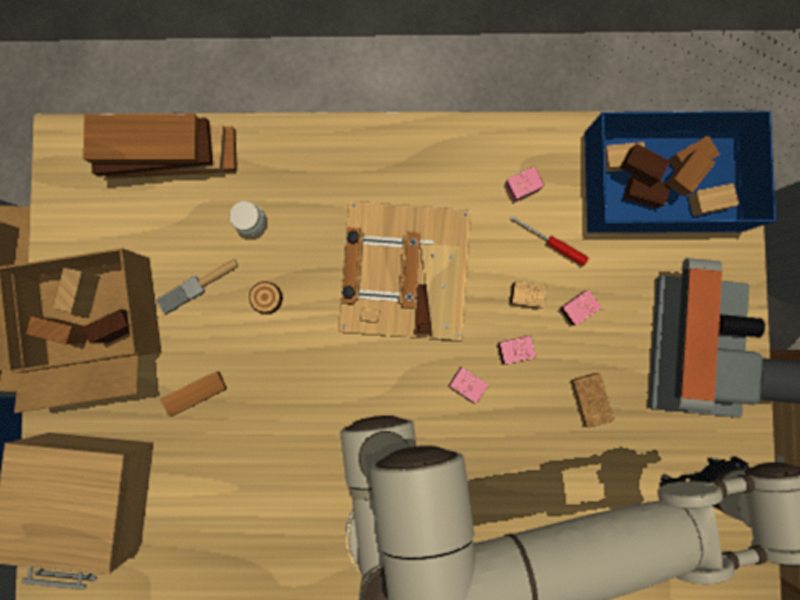

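The top view shows the pale block at (528,293), the board centre near (404,270) with the fence on its left (+y) and the dark wedge at (423,310). The pink look-alikes lie around the block.

```bash
cat > h.py <<'E'
from station import *
import cv2,numpy as np
from scipy.spatial.transform import Rotation as R
def pix2w(name,px,z,o=None):
    m=camera_model(name);K=np.array(m["mtx"])
    if name=="wrist":
        T=np.eye(4);T[:3,:3]=R.from_euler("xyz",o["tcp_rot"]).as_matrix();T[:3,3]=o["position"];T=T@np.array(m["tool_from_camera"])
    else: T=np.array(m["T"])
    p=np.atleast_2d(np.array(px,float));z=np.broadcast_to(z,len(p))
    d=np.c_[(p[:,0]-K[0,2])/K[0,0],-(p[:,1]-K[1,2])/K[1,1],-np.ones(len(p))]@T[:3,:3].T
    return T[:3,3]+d*((z-T[2,3])/d[:,2])[:,None]
def plan(o,target,yaw=None):
    """tool-frame travel (units) for a world target, dr z units for a yaw"""
    Rm=R.from_euler("xyz",o["tcp_rot"])
    d=Rm.inv().apply(np.array(target)-o["position"])/0.03
    out=[np.round(d,2)]
    if yaw is not None:
        dr=(Rm.inv()*R.from_euler("xyz",[np.pi,0,yaw])).as_rotvec()/np.radians(6);out.append(np.round(dr,2))
    return out
E
python3 - <<'E'
from h import *
s=1.5625
names=dict(board_c=(404,270,.018),block=(528,293,.04),tl=(350,201,.018),tr=(469,209,.018),br=(465,341,.018),bl=(340,333,.018),knob1=(353,237,.061),knob2=(348,293,.061),barT=(413,236,.042),barB=(409,303,.042),wedgeB=(423,332,.042),wedgeT=(421,285,.042),pink=(518,350,.04))
for k,v in names.items(): print(k,np.round(pix2w("top",(v[0]/s,v[1]/s),v[2])[0],3))
o=get_obs();print(plan(o,[0.38,-0.25,0.3],0.0),plan(o,[0.38,-0.25,0.3],np.pi))
E
```

```text
board_c [ 0.594 -0.02   0.018]
block [ 0.539 -0.296  0.04 ]
tl [0.753 0.104 0.018]
tr [ 0.734 -0.169  0.018]
br [ 0.433 -0.156  0.018]
bl [0.451 0.125 0.018]
knob1 [0.663 0.093 0.061]
knob2 [0.538 0.104 0.061]
barT [ 0.668 -0.04   0.042]
barB [ 0.517 -0.03   0.042]
wedgeB [ 0.453 -0.061  0.042]
wedgeT [ 0.557 -0.057  0.042]
pink [ 0.412 -0.271  0.04 ]
[array([ 9.22, -7.12, -1.57]), array([-0.02, -0.  ,  3.2 ])] [array([ 9.22, -7.12, -1.57]), array([ 0.00e+00, -2.00e-02, -2.68e+01])]
```

Run:
```python
from h import *
o=get_obs();print(plan(o,[0.535,-0.296,0.25],1.571))
```

```text
[array([13.6 , -3.97,  0.09]), array([-1.000e-02, -1.000e-02, -1.181e+01])]
```

drive_tool([
  {"travel":[0.97,-0.28,0],"dr":[0,0,0],"fingers":-1},
  {"travel":[0.97,-0.28,0],"dr":[0,0,0],"fingers":-1},
  {"travel":[0.97,-0.28,0],"dr":[0,0,0],"fingers":-1},
  {"travel":[0.97,-0.28,0],"dr":[0,0,0],"fingers":-1},
  {"travel":[0.97,-0.28,0],"dr":[0,0,0],"fingers":-1},
  {"travel":[0.97,-0.28,0],"dr":[0,0,0],"fingers":-1},
  {"travel":[0.97,-0.28,0],"dr":[0,0,0],"fingers":-1},
  {"travel":[0.97,-0.28,0],"dr":[0,0,0],"fingers":-1},
  {"travel":[0.97,-0.28,0],"dr":[0,0,0],"fingers":-1},
  {"travel":[0.97,-0.28,0],"dr":[0,0,0],"fingers":-1},
  {"travel":[0.97,-0.28,0],"dr":[0,0,0],"fingers":-1},
  {"travel":[0.97,-0.28,0],"dr":[0,0,0],"fingers":-1},
  {"travel":[0.97,-0.28,0],"dr":[0,0,0],"fingers":-1},
  {"travel":[0.97,-0.28,0],"dr":[0,0,0],"fingers":-1},
])

```text
t: 1.85
position: [0.5356, -0.2973, 0.2527]
tcp_rot: [-3.141, 0.001, 0.335]
wrist_force: [-0.0, -0.2, 0.8]
grip_width: 0.0849
```

drive_tool([
  {"travel":[0,0,0],"dr":[0,0,-1],"fingers":-1},
  {"travel":[0,0,0],"dr":[0,0,-1],"fingers":-1},
  {"travel":[0,0,0],"dr":[0,0,-1],"fingers":-1},
  {"travel":[0,0,0],"dr":[0,0,-1],"fingers":-1},
  {"travel":[0,0,0],"dr":[0,0,-1],"fingers":-1},
  {"travel":[0,0,0],"dr":[0,0,-1],"fingers":-1},
  {"travel":[0,0,0],"dr":[0,0,-1],"fingers":-1},
  {"travel":[0,0,0],"dr":[0,0,-1],"fingers":-1},
  {"travel":[0,0,0],"dr":[0,0,-1],"fingers":-1},
  {"travel":[0,0,0],"dr":[0,0,-1],"fingers":-1},
  {"travel":[0,0,0],"dr":[0,0,-1],"fingers":-1},
  {"travel":[0,0,0],"dr":[0,0,-0.8],"fingers":-1},
  {"travel":[0,0,0],"dr":[0,0,0],"fingers":-1},
])

```text
t: 3.48
position: [0.5348, -0.2979, 0.2527]
tcp_rot: [-3.141, -0.001, 1.57]
wrist_force: [0.0, -0.4, 0.3]
grip_width: 0.0856
```

Run:
```python
from h import *
o=get_obs();print(o["t"],o["position"],o["tcp_rot"],o["joint_pos"])
im=grab_frame("wrist")[:,:,::-1];cv2.imwrite("pics/w1.png",im)
t=grab_frame("top")[:,:,::-1];cv2.imwrite("pics/t1.png",t)
```

```text
3.475 [ 0.53482546 -0.29793863  0.25274429] [-3.14079175e+00 -6.74111353e-04  1.56958995e+00] [-7.05378368e-01  2.54751601e-01  1.48658942e+00 -4.80436755e-06
  1.40129847e+00 -7.04171450e-01]
```

View pics/w1.png

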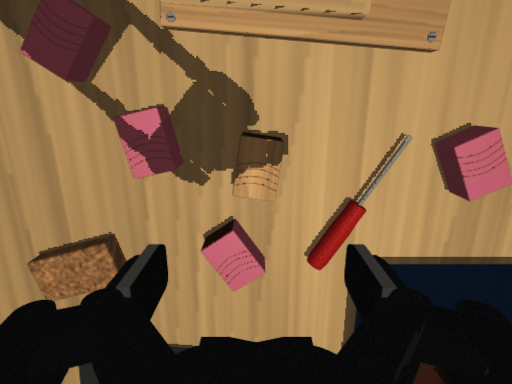

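The block is at (258,165), its upper half in shadow, bark end up (towards the board). The pink copies are at (150,143), (233,255) and (473,160). I'll zoom in for its corners.

Run:
```python
import cv2,numpy as np
a=cv2.imread("pics/w1.png")[115:215,210:310]
a=np.clip(255*(a/255.)**.6,0,255).astype('uint8')
cv2.imwrite("pics/w1z.png",cv2.resize(a,(600,600),interpolation=cv2.INTER_CUBIC))
```

```text
(no output)
```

View pics/w1z.png

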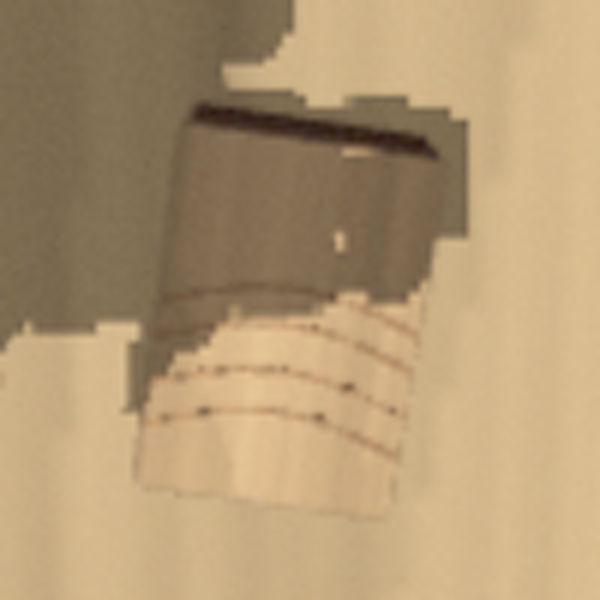

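The zoom gives the top-face corners at about (190,122), (438,158), (388,517) and (135,487), with bark on the upper edge.

Run:
```python
from h import *
o=get_obs()
z=np.array([(190,122),(438,158),(388,517),(135,487)])/6.+[210,115]
c=pix2w("wrist",z-.4,.04,o);print(np.round(c,4),c.mean(0))
print([np.linalg.norm(c[i]-c[i-1]) for i in range(4)])
d=(c[0]+c[1]-c[2]-c[3])/2; a=np.arctan2(-d[0],d[1]);print("yaw",a)
e=c[1]-c[0];print("yaw by short",np.arctan2(e[1],e[0]))
m=c.mean(0)
print(plan(o,[m[0],m[1],.15],np.pi/2+a), plan(o,[m[0],m[1],.027+.003-.0],np.pi/2+a))
# board edge in wrist: screws
print(pix2w("wrist",[(171,17),(432,37),(163,26),(437,50)],.018,o))
```

```text
[[ 0.5189 -0.2595  0.04  ]
 [ 0.564  -0.2661  0.04  ]
 [ 0.5559 -0.335   0.04  ]
 [ 0.5072 -0.3288  0.04  ]] [ 0.53650514 -0.29733803  0.04      ]
[np.float64(0.07027765839548263), np.float64(0.04557276210213914), np.float64(0.06935740335915043), np.float64(0.04911444093079241)]
yaw -0.1417216296089393
yaw by short -0.1447099192116367
[array([0.02, 0.06, 3.43]), array([-0.01, -0.  ,  1.34])] [array([0.02, 0.06, 7.43]), array([-0.01, -0.  ,  1.34])]
[[ 0.44640198 -0.14005634  0.018     ]
 [ 0.72182464 -0.15956693  0.018     ]
 [ 0.43728895 -0.14845551  0.018     ]
 [ 0.72927421 -0.17220409  0.018     ]]
```

drive_tool([
  {"travel":[0.02,0.06,0.9],"dr":[0,0,0.67],"fingers":-1},
  {"travel":[0,0,0.9],"dr":[0,0,0.67],"fingers":-1},
  {"travel":[0,0,0.95],"dr":[0,0,0],"fingers":-1},
  {"travel":[0,0,0.95],"dr":[0,0,0],"fingers":-1},
  {"travel":[0,0,0.95],"dr":[0,0,0],"fingers":-1},
  {"travel":[0,0,0.95],"dr":[0,0,0],"fingers":-1},
  {"travel":[0,0,0.95],"dr":[0,0,0],"fingers":-1},
  {"travel":[0,0,0.5],"dr":[0,0,0],"fingers":-1},
  {"travel":[0,0,0.37],"dr":[0,0,0],"fingers":-1},
  {"travel":[0,0,0],"dr":[0,0,0],"fingers":-1},
])

```text
t: 4.82
position: [0.5367, -0.2974, 0.0304]
tcp_rot: [-3.141, -0.0, 1.43]
wrist_force: [0.3, 0.5, 0.5]
grip_width: 0.0856
```

drive_tool([
  {"travel":[0,0,0],"dr":[0,0,0],"fingers":0.4},
  {"travel":[0,0,0],"dr":[0,0,0],"fingers":0.4},
  {"travel":[0,0,0],"dr":[0,0,0],"fingers":0.4},
  {"travel":[0,0,0],"dr":[0,0,0],"fingers":0.4},
  {"travel":[0,0,0],"dr":[0,0,0],"fingers":0.4},
  {"travel":[0,0,0],"dr":[0,0,0],"fingers":0.4},
], newtons=40)

```text
t: 5.58
position: [0.5376, -0.2981, 0.0319]
tcp_rot: [3.14, 0.001, 1.43]
wrist_force: [0.5, 0.7, 5.0]
grip_width: 0.0493
```

Run:
```python
from h import *
o=get_obs();print(plan(o,[0.597,-0.075,0.26],np.pi/2-.076))
```

```text
[array([ 7.63,  0.93, -7.61]), array([ 0.02,  0.01, -0.62])]
```

drive_tool([
  {"travel":[0,0,-0.5],"dr":[0,0,0],"fingers":0.4},
  {"travel":[0,0,-0.9],"dr":[0,0,0],"fingers":0.4},
  {"travel":[0,0,-0.9],"dr":[0,0,0],"fingers":0.4},
  {"travel":[0,0,-0.9],"dr":[0,0,0],"fingers":0.4},
  {"travel":[0.8,0.1,-0.9],"dr":[0,0,0],"fingers":0.4},
  {"travel":[0.9,0.1,-0.9],"dr":[0,0,0],"fingers":0.4},
  {"travel":[0.9,0.1,-0.9],"dr":[0,0,0],"fingers":0.4},
  {"travel":[0.9,0.1,-0.9],"dr":[0,0,0],"fingers":0.4},
  {"travel":[0.9,0.1,-0.81],"dr":[0,0,0],"fingers":0.4},
  {"travel":[0.9,0.13,0],"dr":[0,0,0],"fingers":0.4},
  {"travel":[0.9,0.15,0],"dr":[0,0,0],"fingers":0.4},
  {"travel":[0.9,0.15,0],"dr":[0,0,0],"fingers":0.4},
  {"travel":[0.53,0,0],"dr":[0,0,-0.62],"fingers":0.4},
  {"travel":[0,0,0],"dr":[0,0,0],"fingers":0.4},
  {"travel":[0,0,0],"dr":[0,0,0],"fingers":0.4},
])

```text
t: 7.45
position: [0.5963, -0.0753, 0.2591]
tcp_rot: [-3.141, 0.0, 1.494]
wrist_force: [0.7, 0.2, -0.9]
grip_width: 0.0493
```

Run:
```python
from h import *
o=get_obs();print(o["t"],o["position"],o["tcp_rot"],o["grip_width"])
im=grab_frame("wrist")[:,:,::-1];cv2.imwrite("pics/w2.png",im)
cv2.imwrite("pics/w2z.png",cv2.resize(im,(800,600),interpolation=cv2.INTER_CUBIC))
```

```text
7.45 [ 0.59627861 -0.07534899  0.25907279] [-3.14134536e+00  3.61419978e-04  1.49372671e+00] 0.04931688408384945
```

View pics/w2z.png

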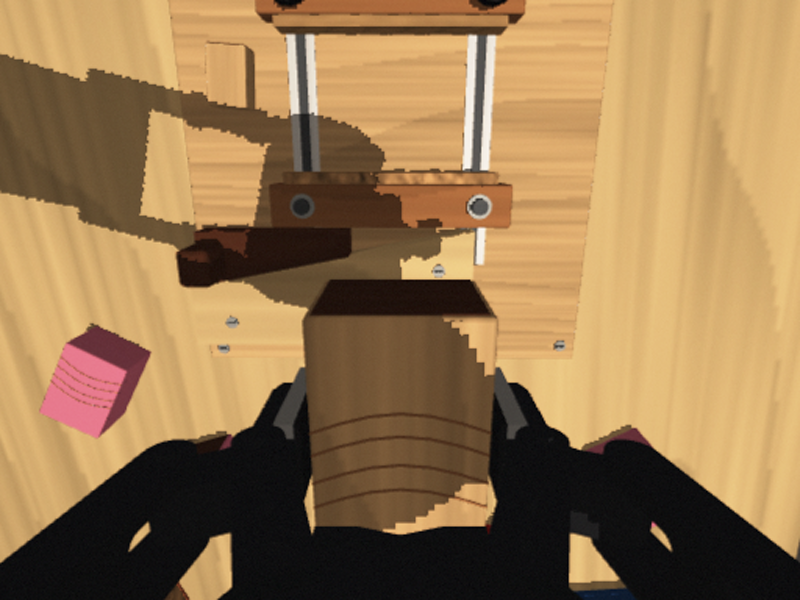

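This shows the held block (bark end up) at (400,400). Cork edge at row ~172, facing strip at rows 14–33, rods at columns 302 and 478, and wedge and thumb at (200,260) in the zoom.

Run:
```python
from h import *
o=get_obs();s=1.5625
p=dict(corkL=(282,172,.042),corkR=(498,172,.042),barTL=(271,185,.042),barTR=(512,185,.042),barBL=(270,228,.042),barBR=(512,228,.042),
stripfL=(275,26,.042),stripfR=(508,26,.042),stripbL=(272,14,.042),stripbR=(510,14,.042),fL=(257,12,.042),fR=(524,12,.042),
boardBL=(211,357,.018),boardBR=(573,359,.018),boardR=(605,60,.018),boardL=(170,20,.018),thinTip=(351,230,.042),thinTip2=(351,255,.042),thumbtopc=(197,268,.076),blockFL=(304,317,.25),)
for k,v in p.items(): print(k,np.round(pix2w("wrist",np.array(v[:2])/s,v[2],o)[0],4))
print(camera_model("wrist").keys())
```

```text
corkL [ 0.5203 -0.0052  0.042 ]
corkR [ 0.6686 -0.0167  0.042 ]
barTL [ 0.5114 -0.0132  0.042 ]
barTR [ 0.6781 -0.0262  0.042 ]
barBL [ 0.506  -0.0427  0.042 ]
barBR [ 0.6778 -0.056   0.042 ]
stripfL [0.5292 0.0838 0.042 ]
stripfR [0.6765 0.0723 0.042 ]
stripbL [0.5283 0.0906 0.042 ]
stripbR [0.6778 0.079  0.042 ]
fL [0.5191 0.0924 0.042 ]
fR [0.6866 0.0794 0.042 ]
boardBL [ 0.4339 -0.1474  0.018 ]
boardBR [ 0.7326 -0.1724  0.018 ]
boardR [0.7484 0.0515 0.018 ]
boardL [0.4537 0.099  0.018 ]
thinTip [ 0.5634 -0.0486  0.042 ]
thinTip2 [ 0.5615 -0.0665  0.042 ]
thumbtopc [ 0.4638 -0.0608  0.076 ]
blockFL [ 0.5709 -0.0438  0.25  ]
dict_keys(['mtx', 'tool_from_camera'])
```

Run:
```python
from h import *
o=get_obs();print(plan(o,[0.5988,0.0355,0.051],np.pi/2-.0775))
```

```text
[array([ 3.7 , -0.2 ,  6.94]), array([-0.,  0.,  0.])]
```

drive_tool([
  {"travel":[0.9,-0.05,0.3],"dr":[0,0,0],"fingers":0.4},
  {"travel":[1.0,-0.05,0.7],"dr":[0,0,0],"fingers":0.4},
  {"travel":[1.0,-0.05,0.9],"dr":[0,0,0],"fingers":0.4},
  {"travel":[0.8,-0.05,0.9],"dr":[0,0,0],"fingers":0.4},
  {"travel":[0,0,0.9],"dr":[0,0,0],"fingers":0.4},
  {"travel":[0,0,0.9],"dr":[0,0,0],"fingers":0.4},
  {"travel":[0,0,0.9],"dr":[0,0,0],"fingers":0.4},
  {"travel":[0,0,0.5],"dr":[0,0,0],"fingers":0.4},
  {"travel":[0,0,0.4],"dr":[0,0,0],"fingers":0.4},
  {"travel":[0,0,0.3],"dr":[0,0,0],"fingers":0.4},
  {"travel":[0,0,0.2],"dr":[0,0,0],"fingers":0.4},
  {"travel":[0,0,0],"dr":[0,0,0],"fingers":0.4},
  {"travel":[0,0,0],"dr":[0,0,0],"fingers":0.4},
])

```text
t: 9.12
position: [0.5994, 0.0363, 0.0526]
tcp_rot: [3.141, 0.0, 1.495]
wrist_force: [0.2, 0.1, -0.9]
grip_width: 0.0494
```

drive_tool([
  {"travel":[0,0,0.07],"dr":[0,0,0],"fingers":0.4},
  {"travel":[0,0,0],"dr":[0,0,0],"fingers":0.4},
  {"travel":[0,0,0],"dr":[0,0,0],"fingers":-0.45},
  {"travel":[0,0,0],"dr":[0,0,0],"fingers":-0.45},
  {"travel":[0,0,0],"dr":[0,0,0],"fingers":-0.45},
  {"travel":[0,0,0],"dr":[0,0,0],"fingers":-0.45},
])

```text
t: 9.88
position: [0.599, 0.0363, 0.05]
tcp_rot: [3.141, 0.0, 1.495]
wrist_force: [-0.3, 0.4, 1.0]
grip_width: 0.0614
```

drive_tool([
  {"travel":[0,0,-0.5],"dr":[0,0,0],"fingers":-0.45},
  {"travel":[0,0,-0.9],"dr":[0,0,0],"fingers":-0.45},
  {"travel":[0,0,-0.9],"dr":[0,0,0],"fingers":-0.45},
  {"travel":[0,0,-0.9],"dr":[0,0,0],"fingers":0.5},
  {"travel":[-0.9,0,-0.9],"dr":[0,0,0],"fingers":1},
  {"travel":[-0.9,0,-0.9],"dr":[0,0,0],"fingers":1},
  {"travel":[-0.9,-0.9,-0.9],"dr":[0,0,0],"fingers":1},
  {"travel":[-0.8,-0.9,-0.5],"dr":[0,0,0],"fingers":1},
  {"travel":[0,-0.9,0],"dr":[0,0,0],"fingers":1},
  {"travel":[0,0,0],"dr":[0,0,0],"fingers":1},
  {"travel":[0,0,0],"dr":[0,0,0],"fingers":1},
])

```text
t: 11.25
position: [0.5109, -0.0622, 0.2426]
tcp_rot: [3.14, 0.0, 1.495]
wrist_force: [0.5, -0.2, 0.8]
grip_width: -0.0001
```

Run:
```python
from h import *
o=get_obs();print(o["t"],o["position"],o["tcp_rot"],o["joint_pos"],o["grip_width"])
im=grab_frame("wrist")[:,:,::-1];cv2.imwrite("pics/w3.png",im)
cv2.imwrite("pics/w3z.png",cv2.resize(im,(800,600),interpolation=cv2.INTER_CUBIC))
```

```text
11.25 [ 0.51089406 -0.06222011  0.24257866] [3.14017017e+00 2.60190587e-04 1.49525430e+00] [-3.56397389e-01  8.43653884e-03  1.77808386e+00  1.47755630e-04
  1.35363339e+00 -2.80887284e-01] -9.483591189828323e-05
```

View pics/w3z.png

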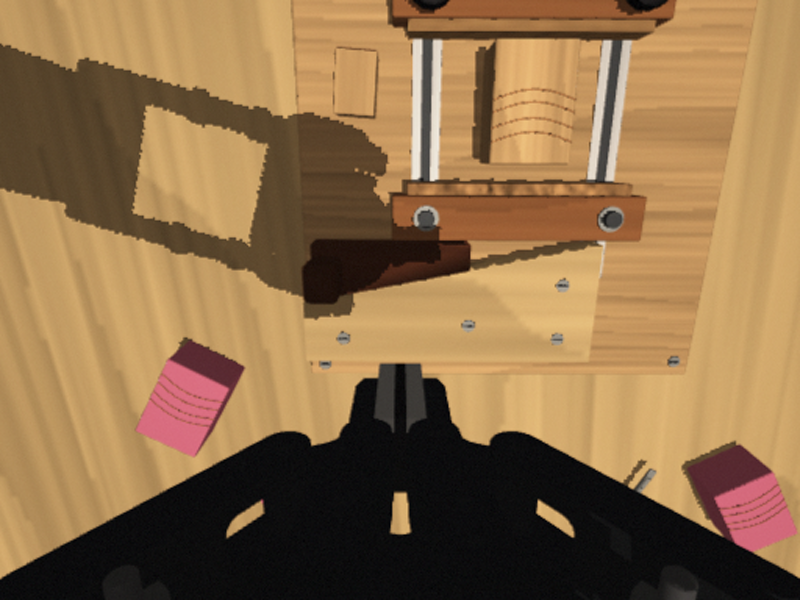

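The block sits straight between fence and bar, at (533,100) in the zoom. The wedge is dark, so I'll brighten it.

Run:
```python
import cv2,numpy as np
a=cv2.imread("pics/w3.png")[140:210,180:310]
a=np.clip(255*(a/255.)**.45,0,255).astype('uint8')
cv2.imwrite("pics/w3t.png",cv2.resize(a,(780,420),interpolation=cv2.INTER_CUBIC))
```

```text
(no output)
```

View pics/w3t.png

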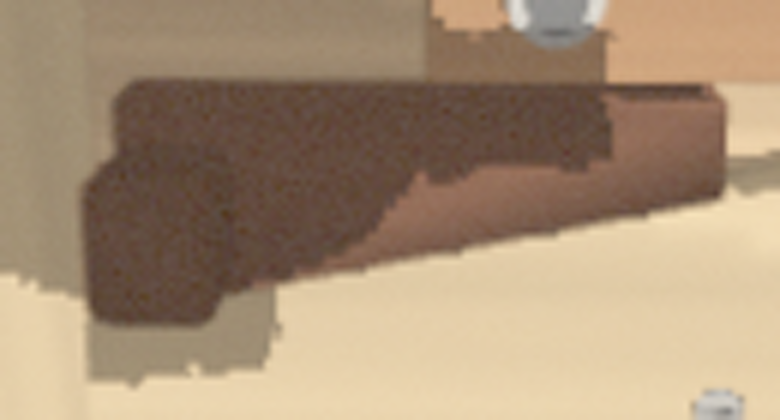

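Run:
```python
from h import *
o=get_obs()
f=lambda x,y,z:pix2w("wrist",(180+x/6-.4,140+y/6-.4),z,o)[0]
th=f(152,243,.076);a=f(724,92,.042);b=f(724,197,.042);c=f(115,90,.042)
Y=-.0775;ex=np.array([np.cos(Y),np.sin(Y),0]);ey=np.array([-ex[1],ex[0],0])
bm=np.array([.5925,-.0345,.042])
for n,v in dict(thumb=th,thin1=a,thin2=b,thickR=c).items(): print(n,np.round(v,4),"board",np.round([(v-bm)@ex,(v-bm)@ey],4))
t2=(a+b)/2-ex*.110
print("rear from thin",t2)
block=[pix2w("wrist",np.array(p)/1.5625,.058,o)[0] for p in [(497,38),(580,38),(570,163),(490,163)]]
print(np.round(block,4))
r=np.array([.98058,.19612]);d=ex*r[0]+ey*r[1];print("ramp dir",d,"angle",np.arctan2(d[1],d[0]))
rear=th-11e-3*ex;print("rear",rear)
ang=np.arctan2(d[1],d[0])
for yw in(ang,ang+np.pi/2): print(yw,plan(o,np.r_[(rear-d*.05)[:2],.10],yw))
```

```text
thumb [ 0.4614 -0.0587  0.076 ] board [-0.1288 -0.0343]
thin1 [ 0.5596 -0.0472  0.042 ] board [-0.0318 -0.0152]
thin2 [ 0.559  -0.0663  0.042 ] board [-0.0309 -0.0343]
thickR [ 0.4518 -0.0387  0.042 ] board [-0.14  -0.015]
rear from thin [ 0.44966081 -0.04823917  0.042     ]
[[5.774e-01 7.300e-02 5.800e-02]
 [6.251e-01 6.940e-02 5.800e-02]
 [6.213e-01 3.000e-04 5.800e-02]
 [5.720e-01 4.000e-03 5.800e-02]]
ramp dir [0.99282076 0.11961242 0.        ] angle 0.11989948217220933
rear [ 0.45041739 -0.05785853  0.076     ]
0.11989948217220933 [array([-0.33, -3.66,  4.74]), array([ 1.000e-02, -0.000e+00,  1.314e+01])]
1.6906958089671058 [array([-0.33, -3.66,  4.74]), array([ 0.01,  0.  , -1.86])]
```

drive_tool([
  {"travel":[-0.08,-0.9,0.2],"dr":[0,0,0],"fingers":1},
  {"travel":[-0.08,-0.9,0.4],"dr":[0,0,0],"fingers":1},
  {"travel":[-0.08,-0.9,0.6],"dr":[0,0,0],"fingers":1},
  {"travel":[-0.09,-0.96,0.8],"dr":[0,0,0],"fingers":1},
  {"travel":[0,0,0.9],"dr":[0,0,0],"fingers":1},
  {"travel":[0,0,0.9],"dr":[0,0,0],"fingers":1},
  {"travel":[0,0,0.9],"dr":[0,0,0],"fingers":1},
  {"travel":[0,0,0.7],"dr":[0,0,0],"fingers":1},
  {"travel":[0,0,0.4],"dr":[0,0,0],"fingers":1},
  {"travel":[0,0,0],"dr":[0,0,0],"fingers":1},
])

```text
t: 12.55
position: [0.3999, -0.0636, 0.0674]
tcp_rot: [-3.14, -0.001, 1.495]
wrist_force: [0.0, 0.4, 0.4]
grip_width: 0.0002
```

drive_tool([
  {"travel":[0.04,0.2,0],"dr":[0,0,0],"fingers":1},
  {"travel":[0.04,0.2,0],"dr":[0,0,0],"fingers":1},
  {"travel":[0.04,0.2,0],"dr":[0,0,0],"fingers":1},
  {"travel":[0.04,0.2,0],"dr":[0,0,0],"fingers":1},
  {"travel":[0.04,0.2,0],"dr":[0,0,0],"fingers":1},
])

```text
t: 13.18
position: [0.4309, -0.0601, 0.068]
tcp_rot: [3.141, 0.0, 1.495]
wrist_force: [-0.6, -0.1, 0.3]
grip_width: 0.0001
```

drive_tool([
  {"travel":[0.03,0.15,0],"dr":[0,0,0],"fingers":1},
  {"travel":[0.03,0.15,0],"dr":[0,0,0],"fingers":1},
  {"travel":[0.04,0.2,0],"dr":[0,0,0],"fingers":1},
  {"travel":[0.04,0.2,0],"dr":[0,0,0],"fingers":1},
])

```text
t: 13.68
position: [0.4517, -0.0574, 0.0677]
tcp_rot: [-3.141, -0.0, 1.495]
wrist_force: [-2.5, -0.7, 1.5]
grip_width: -0.0002
```

drive_tool([
  {"travel":[0.04,0.2,0],"dr":[0,0,0],"fingers":1},
  {"travel":[0.04,0.2,0],"dr":[0,0,0],"fingers":1},
  {"travel":[0.04,0.2,0],"dr":[0,0,0],"fingers":1},
  {"travel":[0.04,0.2,0],"dr":[0,0,0],"fingers":1},
  {"travel":[0.04,0.2,0],"dr":[0,0,0],"fingers":1},
  {"travel":[0.04,0.2,0],"dr":[0,0,0],"fingers":1},
  {"travel":[0.04,0.2,0],"dr":[0,0,0],"fingers":1},
])

```text
t: 14.55
position: [0.494, -0.0524, 0.0677]
tcp_rot: [-3.14, 0.0, 1.495]
wrist_force: [-5.4, -2.4, 2.8]
grip_width: 0.0001
```

drive_tool([
  {"travel":[0.04,0.2,0],"dr":[0,0,0],"fingers":1},
  {"travel":[0.04,0.2,0],"dr":[0,0,0],"fingers":1},
  {"travel":[0.04,0.2,0],"dr":[0,0,0],"fingers":1},
  {"travel":[0.04,0.2,0],"dr":[0,0,0],"fingers":1},
  {"travel":[0.04,0.2,0],"dr":[0,0,0],"fingers":1},
  {"travel":[0.04,0.2,0],"dr":[0,0,0],"fingers":1},
])

```text
t: 15.3
position: [0.5304, -0.0481, 0.0677]
tcp_rot: [-3.14, 0.001, 1.495]
wrist_force: [-5.8, -3.6, 1.8]
grip_width: -0.0
```

drive_tool([
  {"travel":[0.02,0.1,0],"dr":[0,0,0],"fingers":1},
  {"travel":[0.02,0.1,0],"dr":[0,0,0],"fingers":1},
])

```text
t: 15.55
position: [0.5364, -0.0474, 0.0677]
tcp_rot: [-3.14, 0.001, 1.495]
wrist_force: [-5.4, -2.6, 3.0]
grip_width: 0.0001
```

drive_tool([
  {"travel":[0.02,0.1,0],"dr":[0,0,0],"fingers":1},
  {"travel":[0.02,0.1,0],"dr":[0,0,0],"fingers":1},
])

```text
t: 15.8
position: [0.5425, -0.0466, 0.0677]
tcp_rot: [-3.14, 0.001, 1.495]
wrist_force: [-5.7, -2.2, 2.0]
grip_width: -0.0003
```

drive_tool([
  {"travel":[0.01,0.07,0],"dr":[0,0,0],"fingers":1},
  {"travel":[0.01,0.05,0],"dr":[0,0,0],"fingers":1},
])

```text
t: 16.05
position: [0.5461, -0.0462, 0.0677]
tcp_rot: [-3.14, 0.0, 1.495]
wrist_force: [-5.0, -2.0, 1.5]
grip_width: -0.0
```

drive_tool([
  {"travel":[0.01,0.05,0],"dr":[0,0,0],"fingers":1},
  {"travel":[0.01,0.05,0],"dr":[0,0,0],"fingers":1},
])

```text
t: 16.3
position: [0.5491, -0.0459, 0.0677]
tcp_rot: [-3.14, 0.0, 1.495]
wrist_force: [-5.1, -2.7, 3.3]
grip_width: -0.0003
```

drive_tool([
  {"travel":[0.01,0.05,0],"dr":[0,0,0],"fingers":1},
  {"travel":[0.01,0.05,0],"dr":[0,0,0],"fingers":1},
])

```text
t: 16.55
position: [0.5522, -0.0455, 0.0677]
tcp_rot: [-3.14, 0.0, 1.495]
wrist_force: [-4.4, -2.1, 1.2]
grip_width: -0.0001
```

drive_tool([
  {"travel":[0.01,0.05,0],"dr":[0,0,0],"fingers":1},
  {"travel":[0.01,0.05,0],"dr":[0,0,0],"fingers":1},
])

```text
t: 16.8
position: [0.5547, -0.0452, 0.0676]
tcp_rot: [-3.139, 0.001, 1.495]
wrist_force: [-7.8, -3.2, 4.2]
grip_width: 0.0001
```

drive_tool([
  {"travel":[0.01,0.05,0],"dr":[0,0,0],"fingers":1},
  {"travel":[0,0,0],"dr":[0,0,0],"fingers":1},
])

```text
t: 17.05
position: [0.5558, -0.0451, 0.0677]
tcp_rot: [-3.138, 0.001, 1.495]
wrist_force: [-8.9, -2.7, 5.4]
grip_width: 0.0001
```

drive_tool([
  {"travel":[0.005,0.03,0],"dr":[0,0,0],"fingers":1},
  {"travel":[0,0,0],"dr":[0,0,0],"fingers":1},
])

```text
t: 17.3
position: [0.5563, -0.0451, 0.0677]
tcp_rot: [-3.137, 0.001, 1.495]
wrist_force: [-11.0, -3.3, 7.1]
grip_width: 0.0
```

drive_tool([
  {"travel":[0.007,0.04,0],"dr":[0,0,0],"fingers":1},
  {"travel":[0,0,0],"dr":[0,0,0],"fingers":1},
])

```text
t: 17.55
position: [0.5571, -0.045, 0.0677]
tcp_rot: [-3.136, 0.001, 1.496]
wrist_force: [-12.2, -4.4, 8.8]
grip_width: 0.0
```

drive_tool([
  {"travel":[0.005,0.02,0],"dr":[0,0,0],"fingers":1},
  {"travel":[0,0,0],"dr":[0,0,0],"fingers":1},
])

```text
t: 17.8
position: [0.5574, -0.045, 0.0677]
tcp_rot: [-3.135, 0.001, 1.496]
wrist_force: [-14.6, -4.4, 10.0]
grip_width: 0.0
```

drive_tool([
  {"travel":[0.004,0.02,0],"dr":[0,0,0],"fingers":1},
  {"travel":[0,0,0],"dr":[0,0,0],"fingers":1},
])

```text
t: 18.05
position: [0.5578, -0.0449, 0.0677]
tcp_rot: [-3.134, 0.001, 1.496]
wrist_force: [-15.0, -3.3, 10.6]
grip_width: 0.0003
```

drive_tool([
  {"travel":[-0.02,-0.1,0],"dr":[0,0,0],"fingers":1},
  {"travel":[-0.06,-0.3,0],"dr":[0,0,0],"fingers":1},
  {"travel":[-0.1,-0.6,0],"dr":[0,0,0],"fingers":1},
  {"travel":[0,-0.6,-0.9],"dr":[0,0,0],"fingers":1},
  {"travel":[0,0,-0.9],"dr":[0,0,0],"fingers":1},
  {"travel":[0,0,-0.9],"dr":[0,0,0],"fingers":1},
  {"travel":[-0.9,0.5,-0.9],"dr":[0,0,0],"fingers":1},
  {"travel":[-0.6,0.9,-0.9],"dr":[0,0,0],"fingers":1},
  {"travel":[0,0.7,-0.9],"dr":[0,0,0],"fingers":1},
  {"travel":[0,0,0],"dr":[0,0,0],"fingers":1},
  {"travel":[0,0,0],"dr":[0,0,0],"fingers":1},
])

```text
t: 19.42
position: [0.5703, -0.0951, 0.2284]
tcp_rot: [-3.139, -0.001, 1.496]
wrist_force: [-0.1, -0.5, -0.4]
grip_width: 0.0001
```

Run:
```python
from h import *
o=get_obs();print(o["t"],o["position"],o["wrist_force"])
im=grab_frame("wrist")[:,:,::-1];s=grab_frame("side")[:,:,::-1]
cv2.imwrite("pics/w4.png",im)
cv2.imwrite("pics/w4z.png",np.vstack([cv2.resize(im,(400,300)),cv2.resize(s,(400,300))]))
cv2.imwrite("pics/w4z.png",cv2.resize(im,(800,600),interpolation=cv2.INTER_CUBIC))
cv2.imwrite("pics/s4.png",s)
```

```text
19.425 [ 0.57033614 -0.09508843  0.22835035] [-0.08192145 -0.46081605 -0.36736144]
```

View pics/w4z.png

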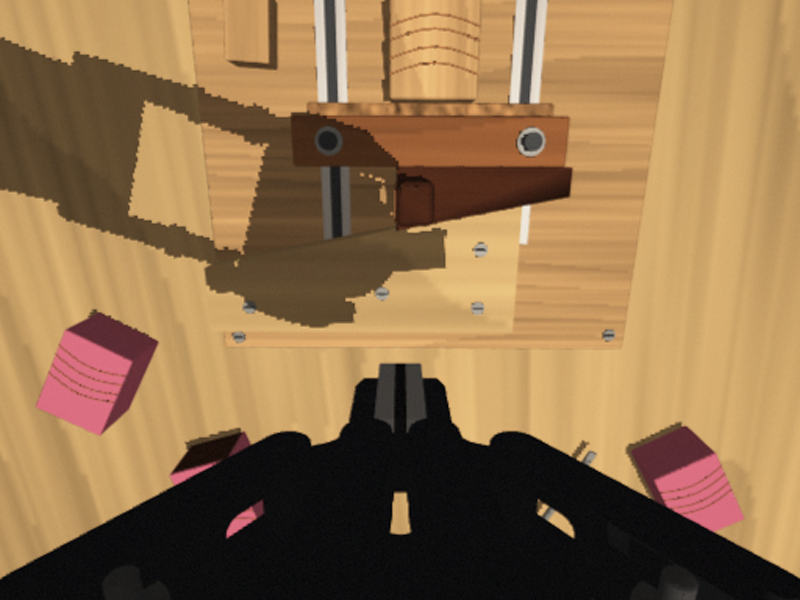

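The view shows the bar's cork edge (row 102) flush against the block, the wedge advanced with its thumb at (415,200), and the arm clear. I'll check the travel, then hand in.

Run:
```python
from h import *
o=get_obs()
w=pix2w("wrist",[(571/1.5625,168/1.5625),(571/1.5625,194/1.5625)],.042,o).mean(0)
print("thin end",w,"travel",np.linalg.norm(w[:2]-[.5593,-.0567]))
print(hand_in())
```

```text
thin end [ 0.68096188 -0.04335357  0.042     ] travel 0.12239175118002678
the job is handed in; nothing more can be done
None
```

The block lies flat in the sanding board, its 70 mm length running from fence to bar with the bark end towards the fence, and I let it go. I then pushed the thumb wedge along its ramp from behind. The push rose from about 5 N to about 15.3 N, inside the 14–18 N range, and I backed the arm off and handed in at about 19.5 s.

- **Last checks:** the final wrist picture shows the cork against the block. The wedge travel measured about 0.122 m, inside the expected 0.105–0.145. The arm was clear, with wrist force near zero.
- **Not checked:** I did not measure the bar's pressure on the block. From the push it should be about 21 N, between the 10 N and 45 N limits. I also did not push the wedge again to confirm it stays jammed.
- **Odd readings:** while jamming, the wrist also showed an upward force of up to about 10 N, probably friction on the fingers. Total force stayed far below the limits. When I gripped the block on the bench, the fingertips briefly pressed with about 5 N.
- **Other things:** I did not touch them. I did not look at the whole bench again afterwards.

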